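# Fit the white grinding head on the stone polisher

## Task

Fit the white grinding head on the polisher's upright spindle: turn it so that the flat in its bore matches the flat on the spindle (red mark over red mark), lower it until it sits fully home, flat on the drive plate, and let go of it. Leave the black and the brown head where they are.

Things in the scene. Friction and masses are not known exactly. Their poses are not given: they have to be found in the camera images.
- white_grip (a point): White grinding head: disc, 84 mm across, 18 mm thick, lying flat, with a round collar of the same colour on top, 52 mm across, 18 to 64 mm above its underside; 0.25-0.5 kg. Through D bore 37 mm across, its flat (brass) 9.5 mm from the axis, red marks on the flat's side. Any grip yaw will do. Point: on the axis at mid-collar, 42 mm above the underside; z up, x from the axis to the flat and marks.
- black_grip (a point): Black grinding head: disc, 84 mm across, 18 mm thick, lying flat, with a round collar of the same colour on top, 52 mm across, 18 to 64 mm above its underside; a spare. Point: on the axis at mid-collar, 42 mm above the underside; z up.
- brown_grip (a point): Red-brown grinding head: disc, 84 mm across, 18 mm thick, lying flat, with a round collar of the same colour on top, 52 mm across, 18 to 64 mm above its underside; a spare. Point: on the axis at mid-collar, 42 mm above the underside; z up.
- spindle_seat (a point): Fixed, upright steel spindle on a green box; it does not turn. Point: on its axis at the top of the round drive plate (100 mm across, 82 mm above the bench) where a head rests. Spindle 43 mm high above it, 32 mm across, brass flat 7 mm from the axis, top 14 mm tapers to 20 mm (flat 3 mm). z up, x from the axis to the flat, along the plate's red mark. Play of a head: 2.5 mm, 10 degrees.
There are look-alikes about, which are no part of the job. Leave any pink look-alike of the part that bears white_grip alone.

How it is judged:
On the way:
1. the white head is lifted clear of the bench, its underside above the drive plate (z of white_grip in the frame of spindle_seat above 0.06 m), for 0.1 s.
At the end, for the whole second after the job is handed in: The white head is home on the spindle: its axis within 10 mm of the spindle's, its underside within 8 mm of the drive plate, upright within 8 degrees, flats matched within 24 degrees; the black and brown heads are within 40 mm of where they began (horizontal distance between white_grip and spindle_seat below 0.01 m and z of white_grip in the frame of spindle_seat between 0.034 and 0.05 m and angle between the x axis of white_grip and the x axis of spindle_seat, either way round below 0.42 rad and angle between white_grip's own z axis and vertical below 0.14 rad and not (distance of any of black_grip, brown_grip from where it was at the start of the episode above 0.04 m)); the robot touches nothing.
It fails at once if the black or the brown head is moved by more than 40 mm (distance of any of black_grip, brown_grip from where it was at the start of the episode above 0.04 m).
It also fails if it takes over 37 s, if anything falls off the work surface, if the arm or the gripper's body presses on something with over 40 N, if the wrist force passes 120 N, or if a joint passes its speed limit or range.

## Robot

A 6-joint arm with a two-finger parallel gripper is mounted at the origin on the work surface. World frame = base frame: x ahead of the robot, y to its left, z up, the work surface at z = 0. Lengths are in m, angles in rad, forces in N, time in s.
With the tool pointing down it reaches from about 0.3 to 0.85 m from the base axis. Payload 4.2 kg.
Tool frame: the origin (TCP) lies at the very end of the fingers, on their centre line; the grasp point (between the pads) lies 19 mm behind it (ctrl.grip_point_offset is the distance from the TCP to the grasp point, in m); y points along the fingers, x is the direction in which the jaws open and shut, and the axes are right-handed (so a half turn about y gives the same grasp; the last joint's range is limited). The gripper opens to 91 mm and grips with 3 to 60 N. Pads are 32 mm wide; open, the fingers measure 118 mm over their backs; the gripper's body (76 mm by 178 mm) begins 60 mm behind the grasp point.
Start: joints at [-1.213, 0.32, 1.565, -0, 1.257, -0.02], TCP at [0.212, -0.534, 0.214] pointing down, gripper open.
Joint ranges: [-3.11, 3.11], [-0.84, 2.01], [0.21, 2.61], [-1.34, 4.49], [0.05, 2.63], [-2.56, 2.56]. Speed limits (rad/s): [2.57, 2.57, 3.14, 3.14, 3.14, 3.14].

## Interface

Orientations are given as a rotation vector (axis times angle).
In Python, from station import ctrl gives the robot as it stands.
- The arm moves only by the shell command python3 -m creep 'ROWS'. ROWS is JSON, a list that holds one entry, the list of rows, each a list of 7 numbers: the shift along the tool's x, y, z in m, then the turn, a rotation vector about the tool's x, y, z in degrees, then the opening, from 0 (shut) to 1 (fully open). A call has exactly 5 rows; each row is the pose to reach, as a shift and turn from the pose commanded when the call began, along the tool's axes at that moment; what a row does not reach only later rows make up. A row lasts 1/10 s, in which the tool goes at most 50 mm and 8.59 degrees, less where a joint would pass 70% of its speed; a pose out of reach is approached as far as the arm can. A call with a gripper value outside its range is refused whole. The fingers move at their own pace and stop on an object; the grip force is fixed at half the most. Time passes only in rows, so rows that repeat a pose let the fingers close, or fill a call up. It gives the time, the measured TCP pose, the force and the opening at its end, in the units of the state.
- ctrl.sense(): the state, without advancing time (a new reading comes with each control period).
- ctrl.snapshot(name): name is "scene" or "top" or "wrist"; returns a dict with "frame" (400x640x3 uint8, red, green, blue), "z_map" (400x640 float32, m along the optical axis (not along the pixel's ray), 0 where there is no reading), "camera_matrix" (3x3 intrinsics, pixels), "R" (3x3) and "t" (3): a world point X has camera coordinates R X + t. Camera axes: x right, y down, z forward; pixel columns grow to the right and rows downward; lengths in m; the calibration is good to about 2 mm. A picture is of the moment at which its call begins.
- ctrl.hand_in(): hands the job in, once; it reports no verdict.
Trained networks look in the newest picture that a camera, given by its name, has taken for a name from the list of things; names that differ only in an ending like _2 or _b are one class to them, and where a whole thing is asked for, a point or a joint stands for the part that bears it (a point fixed in the world has none). Each returns a list of dicts, best first, with "confidence" (0 to 1); they miss things now and then, are a little off and sometimes report something else, mostly with a low value. They report only what shows in the picture. A call takes as long as a camera call. They do not tell look-alikes from the thing itself.
- ctrl.silhouettes(camera, query): "pixels" (400x640 bool, what is visible of it) and "pixel" ([column, row] in pixels, amid what is visible of it).
- ctrl.pinpoint(camera, query): "pixel" ([column, row] in pixels: a listed point, or the origin of a listed thing).
The state is a dict: "time": time; "q": joint angles; "joint_velocities": joint speeds; "effort": joint torques, N m; "position": TCP position; "eef_rot": TCP orientation; "wrist_force": force on the tool from outside, world axes, zero at the start; "torque": the same for the moment, N m; "grip_width": finger opening in m.
Only numpy, scipy, OpenCV 4.12 (cv2) and the standard library are available. Lean on these libraries where they do the work, as an engineer would, in place of code of your own. Each camera call takes 0.05 s, during which the arm holds its last target. There are 200 camera calls.

## Working session

There is one attempt and no reset: what is moved stays moved. The work goes in short steps, Python scripts to look and compute and a shell command to move; the robot and the scene stay as the last step left them, time stands still between calls to the robot, and variables do not carry over. Pictures are saved under pics/ and viewed, about 8 in all and at most 12, crops included, and the job is handed in when it is done.

```bash
mkdir -p pics
cat > h.py <<'E'
from station import ctrl
import numpy as np, cv2
from scipy.spatial.transform import Rotation as Ro
def snap(n,f=None):
    s=ctrl.snapshot(n)
    if f: cv2.imwrite('pics/'+f,s['frame'][:,:,::-1])
    return s
def proj(s,X):
    c=s['R']@np.asarray(X)+s['t']; p=s['camera_matrix']@c; return p[:2]/p[2]
def ray(s,px,z):
    K=s['camera_matrix'];R=s['R'];t=s['t']
    d=R.T@np.linalg.inv(K)@np.array([px[0],px[1],1.]); o=-R.T@t
    return o+d*(z-o[2])/d[2]
def cloud(s):
    K=s['camera_matrix'];Z=s['z_map'];v,u=np.mgrid[:400,:640]
    P=np.stack([(u-K[0,2])/K[0,0]*Z,(v-K[1,2])/K[1,1]*Z,Z],-1)
    P=(P-s['t'])@s['R']; P[Z==0]=np.nan; return P
E
python3 - <<'E'
from h import *
ims=[]
for n in ['top','scene']:
    s=snap(n,n+'0.png'); P=cloud(s)
    for q in ['white_grip','black_grip','brown_grip','spindle_seat']:
        for d in ctrl.pinpoint(n,q):
            z=.082 if q[0]=='s' else .042
            print(n,q,round(d['confidence'],2),np.round(d['pixel']),np.round(ray(s,d['pixel'],z),3))
    ims.append(s['frame'][:,:,::-1])
print(ctrl.sense())
cv2.imwrite('pics/a.png',cv2.resize(np.vstack(ims),(480,600)))
E
```

```text
top white_grip 0.72 [354. 247.] [ 0.459 -0.111  0.042]
top white_grip 0.69 [296. 211.] [0.536 0.019 0.042]
top black_grip 0.74 [334. 157.] [ 0.666 -0.063  0.042]
top black_grip 0.67 [203. 238.] [0.47  0.225 0.042]
top brown_grip 0.69 [415. 210.] [ 0.548 -0.25   0.042]
top spindle_seat 0.92 [204. 240.] [0.46  0.215 0.082]
scene white_grip 0.89 [350. 207.] [0.546 0.018 0.042]
scene white_grip 0.84 [301. 177.] [ 0.454 -0.108  0.042]
scene black_grip 0.83 [294. 238.] [ 0.663 -0.068  0.042]
scene brown_grip 0.83 [232. 191.] [ 0.541 -0.24   0.042]
scene spindle_seat 0.61 [454. 183.] [0.473 0.219 0.082]
{'time': 0.5, 'q': array([-1.21301586e+00,  3.19588544e-01,  1.56454793e+00,  2.79193601e-05,
        1.25741140e+00, -2.00047736e-02]), 'joint_velocities': array([ 0.00053124, -0.00210044, -0.00089296,  0.0012854 , -0.0006032 ,
       -0.0005573 ]), 'effort': array([-5.30044981e-04, -4.11993062e+01, -2.32040280e+01,  7.26919225e-02,
        3.84465116e-02, -4.56260778e-06]), 'position': array([ 0.21209833, -0.53443937,  0.21396389]), 'eef_rot': array([-1.36457   ,  0.92653238, -0.92661798]), 'wrist_force': array([-0.4373785 , -0.3505733 , -0.61737072]), 'torque': array([-0.00301896, -0.00843197, -0.02868678]), 'grip_width': 0.09109243410248968}
```

View pics/top0.png

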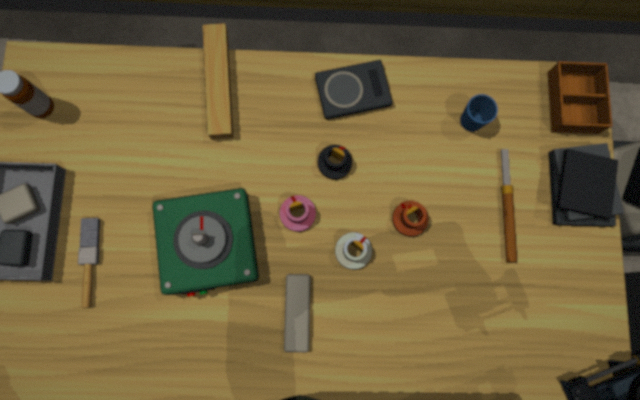

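View pics/scene0.png

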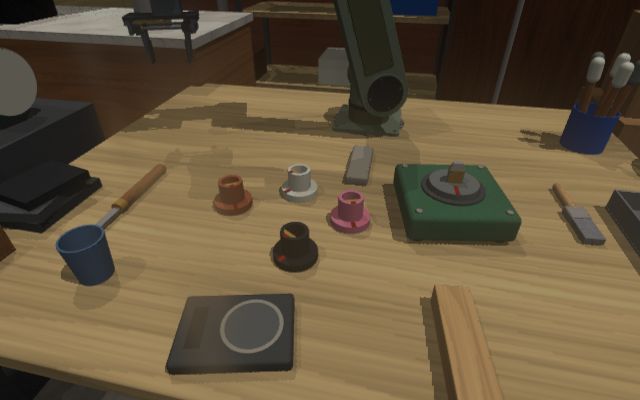

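The top view shows the white head at about (354,249), its red mark to the upper right. The pink look-alike is at (296,211). The spindle is at (204,240), with its mark pointing up (+x). Next I refine with depth and colour.

Run:
```python
from h import *
s=snap('top'); P=cloud(s); f=s['frame']; hsv=cv2.cvtColor(f,cv2.COLOR_RGB2HSV)
st=ctrl.sense(); R=Ro.from_rotvec(st['eef_rot']).as_matrix(); print('tool axes cols\n',R.round(3))
red=((hsv[...,0]<6)|(hsv[...,0]>174))&(hsv[...,1]>170)&(hsv[...,2]>90)
for nm,c,rad,zr in [('white',(.457,-.11),.06,(.052,.08)),('plate',(.465,.217),.06,(.074,.09)),('spin',(.465,.217),.06,(.115,.14)),('disc',(.457,-.11),.06,(.01,.026))]:
    near=np.hypot(P[...,0]-c[0],P[...,1]-c[1])<rad
    m=near&(P[...,2]>zr[0])&(P[...,2]<zr[1]); q=P[m]
    cc=cv2.minEnclosingCircle(q[:,:2].astype(np.float32))
    print(nm,m.sum(),q.mean(0).round(4),np.array(cc[0]).round(4),round(cc[1],4),'z med',np.median(q[:,2]).round(4))
    r=near&red; print(' red',np.argwhere(r)[:, ::-1].tolist()[:30],P[r].round(3).tolist()[:30])
a=cv2.resize(f[205:285,310:400],(720,640),interpolation=2)[:,:,::-1]; b=cv2.resize(f[195:285,155:245],(640,640),interpolation=2)[:,:,::-1]
cv2.imwrite('pics/c1.png',cv2.resize(np.hstack([a,b]),(800,376)))
```

```text
tool axes cols
 [[ 0.369  0.     0.929]
 [-0.929 -0.     0.369]
 [ 0.    -1.    -0.   ]]
white 268 [ 0.4566 -0.1139  0.0632] [ 0.4552 -0.113 ] 0.0258 z med 0.0635
 red [[363, 239], [362, 240]] [[0.481, -0.135, 0.015], [0.473, -0.128, 0.065]]
plate 1563 [0.4641 0.218  0.0821] [0.465 0.217] 0.06 z med 0.0822
 red [[201, 217], [202, 217], [201, 218], [202, 218], [201, 219], [202, 219], [201, 220], [202, 220], [201, 221], [202, 221], [201, 222], [202, 222], [201, 223], [202, 223], [201, 224], [202, 224], [201, 225], [202, 225], [201, 226], [202, 226], [201, 227], [202, 227], [201, 228], [202, 228]] [[0.511, 0.224, 0.081], [0.51, 0.222, 0.083], [0.508, 0.224, 0.082], [0.508, 0.221, 0.084], [0.506, 0.224, 0.083], [0.506, 0.222, 0.08], [0.504, 0.224, 0.081], [0.504, 0.221, 0.082], [0.502, 0.224, 0.081], [0.501, 0.221, 0.084], [0.5, 0.223, 0.081], [0.5, 0.221, 0.081], [0.496, 0.221, 0.09], [0.497, 0.221, 0.083], [0.495, 0.223, 0.083], [0.495, 0.221, 0.081], [0.493, 0.222, 0.085], [0.493, 0.22, 0.084], [0.491, 0.222, 0.083], [0.491, 0.22, 0.083], [0.489, 0.223, 0.082], [0.488, 0.22, 0.084], [
[... 399 characters left out ...]
 228]] [[0.511, 0.224, 0.081], [0.51, 0.222, 0.083], [0.508, 0.224, 0.082], [0.508, 0.221, 0.084], [0.506, 0.224, 0.083], [0.506, 0.222, 0.08], [0.504, 0.224, 0.081], [0.504, 0.221, 0.082], [0.502, 0.224, 0.081], [0.501, 0.221, 0.084], [0.5, 0.223, 0.081], [0.5, 0.221, 0.081], [0.496, 0.221, 0.09], [0.497, 0.221, 0.083], [0.495, 0.223, 0.083], [0.495, 0.221, 0.081], [0.493, 0.222, 0.085], [0.493, 0.22, 0.084], [0.491, 0.222, 0.083], [0.491, 0.22, 0.083], [0.489, 0.223, 0.082], [0.488, 0.22, 0.084], [0.487, 0.223, 0.081], [0.486, 0.22, 0.084]]
disc 612 [ 0.4523 -0.1114  0.0179] [ 0.455  -0.1135] 0.0421 z med 0.0178
 red [[363, 239], [362, 240]] [[0.481, -0.135, 0.015], [0.473, -0.128, 0.065]]
```

View pics/c1.png

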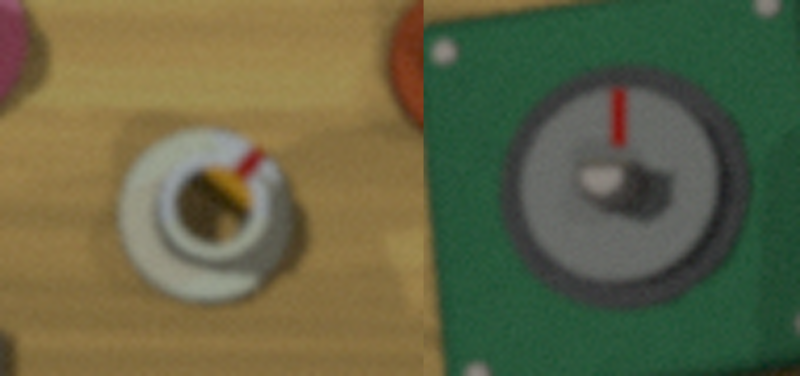

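White axis is about (0.455,-0.113) with its mark at −40°. Spindle axis is about (0.463,0.219) with its mark at about +3°, so the head needs about +43° of world yaw. I move above the white head, yawing +33° (tool y −33°).

```bash
python3 -m creep '[[[-0.15,0.03,0.19,0,-16,0,1],[-0.15,0.03,0.19,0,-16,0,1],[-0.15,0.03,0.19,0,-16,0,1],[-0.15,0.03,0.19,0,-16,0,1],[-0.15,0.03,0.19,0,-16,0,1]]]'
python3 - <<'E'
from h import *
st=ctrl.sense(); R=Ro.from_rotvec(st['eef_rot']).as_matrix(); print(st['position'].round(4),R.round(3),st['q'].round(2))
print('to go',(R.T@(np.array([.455,-.113,.15])-st['position'])).round(4), 'xyaw',np.degrees(np.arctan2(R[1,0],R[0,0])))
E
```

```text
time: 1.05
position: [0.334, -0.3229, 0.1839]
eef_rot: [-1.45, 0.713, -0.713]
wrist_force: [1.4, -0.0, 0.2]
grip_width: 0.0912
[ 0.334  -0.3229  0.1839] [[ 0.611  0.     0.792]
 [-0.792 -0.     0.611]
 [ 0.    -1.     0.   ]] [-0.79  0.17  1.85  0.    1.12  0.12]
to go [-0.0923  0.0339  0.224 ] xyaw -52.3560395732841
```

```bash
python3 -m creep '[[[-0.092,0.034,0.224,0,-17,0,1],[-0.092,0.034,0.224,0,-17,0,1],[-0.092,0.034,0.224,0,-17,0,1],[-0.092,0.034,0.224,0,-17,0,1],[-0.092,0.034,0.224,0,-17,0,1]]]'
python3 - <<'E'
from h import *
s=snap('wrist','w1.png'); 
for d in ctrl.pinpoint('wrist','white_grip'): print(d, ray(s,d['pixel'],.042).round(4))
st=ctrl.sense(); R=Ro.from_rotvec(st['eef_rot']).as_matrix(); print(st['position'].round(4),R.round(3),st['q'].round(2))
P=cloud(s)
for z0,z1 in ((.058,.07),(.012,.022)):
    m=(P[...,2]>z0)&(P[...,2]<z1)&(np.hypot(P[...,0]-.455,P[...,1]+.113)<.055); q=P[m]
    if len(q)>5: print(m.sum(),cv2.minEnclosingCircle(q[:,:2].astype(np.float32)),np.median(q[:,2]))
E
```

```text
time: 1.55
position: [0.4555, -0.1132, 0.15]
eef_rot: [-1.516, 0.482, -0.483]
wrist_force: [0.1, -0.3, -0.2]
grip_width: 0.0913
{'pixel': [326.9, 198.1], 'confidence': 0.88} [ 0.4574 -0.112   0.042 ]
{'pixel': [313.3, 29.5], 'confidence': 0.62} [0.5366 0.0209 0.042 ]
[ 0.4563 -0.1113  0.1494] [[ 0.819  0.     0.574]
 [-0.574  0.001  0.819]
 [-0.001 -1.     0.001]] [-0.26  0.21  1.89  0.    1.04  0.35]
1294 ((0.4562562108039856, -0.11242665350437164), 0.025926828384399414) 0.06269797528709925
1883 ((0.4558298885822296, -0.11251167953014374), 0.04194840416312218) 0.016875347540478567
```

View pics/w1.png

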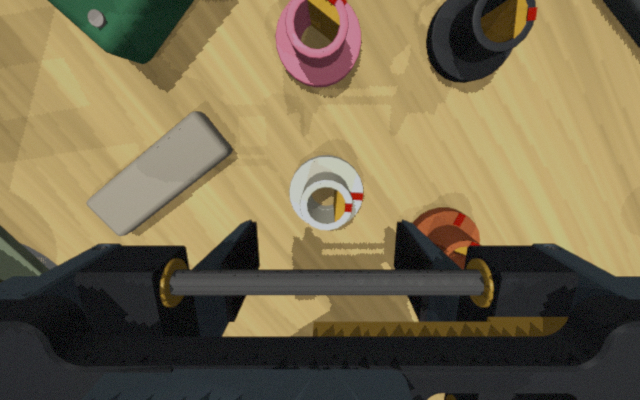

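The wrist picture shows the white head at (326,198) between the fingers, with its marks on the right. The refined axis is (0.456,-0.1124), which agrees with the top view. I descend and grip.

```bash
python3 - <<'E'
from h import *
s=snap('wrist'); h=cv2.cvtColor(s['frame'],cv2.COLOR_RGB2HSV)
red=((h[...,0]<6)|(h[...,0]>174))&(h[...,1]>170)&(h[...,2]>90)
P=cloud(s); d=P-np.array([.456,-.1124,0]); m=red&(np.hypot(d[...,0],d[...,1])<.05)
for z0,z1 in((.05,.08),(.005,.03)):
    k=m&(P[...,2]>z0)&(P[...,2]<z1); q=d[k]
    if len(q): print(k.sum(),q.mean(0).round(4),np.degrees(np.arctan2(q[:,1].mean(),q[:,0].mean())))
E
python3 -m creep '[[[0.0005,0.045,0.001,0,0,0,1],[0.0005,0.09,0.001,0,0,0,1],[0.0005,0.123,0.001,0,0,0,1],[0.0005,0.123,0.001,0,0,0,1],[0.0005,0.123,0.001,0,0,0,1]]]'
python3 -m creep '[[[0,0,0,0,0,0,0],[0,0,0,0,0,0,0],[0,0,0,0,0,0,0],[0,0,0,0,0,0,0],[0,0,0,0,0,0,0]]]'
python3 -m creep '[[[0,0,0,0,0,0,0],[0,0,0,0,0,0,0],[0,0,0,0,0,0,0],[0,0,0,0,0,0,0],[0,0,0,0,0,0,0]]]'
```

```text
41 [ 0.0161 -0.0141  0.0637] -41.28673908655592
58 [ 0.0265 -0.0226  0.0178] -40.45888481430703
time: 2.2
position: [0.4556, -0.1159, 0.0275]
eef_rot: [-1.516, 0.484, -0.485]
wrist_force: [0.2, -0.3, 1.8]
grip_width: 0.0913
time: 2.7
position: [0.4557, -0.1148, 0.0274]
eef_rot: [-1.516, 0.483, -0.484]
wrist_force: [-2.8, 1.2, 2.0]
grip_width: 0.054
time: 3.2
position: [0.4552, -0.1145, 0.0272]
eef_rot: [-1.516, 0.484, -0.483]
wrist_force: [-1.6, 1.6, 5.8]
grip_width: 0.051
```

```bash
python3 -m creep '[[[0,-0.03,0,0,0,0,0],[0,-0.07,0,0,0,0,0],[0,-0.11,0,0,0,0,0],[0,-0.15,0,0,0,0,0],[0,-0.15,0,0,0,0,0]]]'
python3 - <<'E'
from h import *
st=ctrl.sense(); R=Ro.from_rotvec(st['eef_rot']).as_matrix(); print(st['position'].round(4),R.round(3),st['q'].round(2),st['grip_width'])
print((R.T@(np.array([.463,.07,.177])-st['position'])).round(4))
E
```

```text
time: 3.7
position: [0.459, -0.1157, 0.1816]
eef_rot: [-1.516, 0.474, -0.492]
wrist_force: [0.7, -0.8, -3.3]
grip_width: 0.051
[ 0.459  -0.1157  0.1816] [[ 0.816  0.011  0.578]
 [-0.579 -0.003  0.816]
 [ 0.011 -1.     0.004]] [-0.27  0.18  1.85 -0.    1.11  0.35] 0.050988486590140394
[-0.1042  0.004   0.1538]
```

```bash
python3 -m creep '[[[-0.104,0,0.154,0,-24,0,0],[-0.104,0,0.154,0,-24,0,0],[-0.104,0,0.154,0,-24,0,0],[-0.104,0,0.154,0,-24,0,0],[-0.104,0,0.154,0,-24,0,0]]]'
cat > sp.py <<'E'
from h import *
import sys
s=snap('wrist',sys.argv[1])
P=cloud(s)
for d in ctrl.pinpoint('wrist','spindle_seat'): print(d, ray(s,d['pixel'],.082).round(4))
c=np.array([.463,.219,0]); D=P-c; near=np.hypot(D[...,0],D[...,1])<.056
h=cv2.cvtColor(s['frame'],cv2.COLOR_RGB2HSV)
notgreen=~((h[...,0]>40)&(h[...,0]<95)&(h[...,1]>90))
for z0,z1 in((.076,.087),(.119,.13),(.09,.109)):
    m=near&(P[...,2]>z0)&(P[...,2]<z1)&notgreen; q=P[m]
    if len(q)>5: print(z0,m.sum(),cv2.minEnclosingCircle(q[:,:2].astype(np.float32)),np.median(q,0))
red=((h[...,0]<6)|(h[...,0]>174))&(h[...,1]>150)&(h[...,2]>70)&near&(P[...,2]>.07)&(P[...,2]<.095)
q=P[red][:,:2].astype(np.float32)
if len(q)>5: print('red',len(q),q.mean(0),q.min(0),q.max(0),cv2.fitLine(q,cv2.DIST_HUBER,0,.01,.01).ravel())
st=ctrl.sense(); R=Ro.from_rotvec(st['eef_rot']).as_matrix(); print(st['position'].round(4),R.round(3),st['q'].round(2),st['grip_width'])
E
python3 sp.py w2.png
```

```text
time: 4.2
position: [0.4588, 0.0747, 0.175]
eef_rot: [-1.565, 0.154, -0.149]
wrist_force: [0.3, 0.3, -2.8]
grip_width: 0.0507
{'pixel': [302.5, 41.7], 'confidence': 0.73} [0.4663 0.219  0.082 ]
0.076 8858 ((0.46534496545791626, 0.22013472020626068), 0.050225742161273956) [0.46690708 0.21315773 0.0807838 ]
0.119 730 ((0.46534496545791626, 0.21982896327972412), 0.012101433239877224) [0.46321841 0.21856438 0.12346937]
0.09 154 ((0.46562328934669495, 0.21967409551143646), 0.016094306483864784) [0.46476431 0.20516891 0.10099391]
red 345 [0.49936312 0.22254808] [0.48467833 0.21790586] [0.5139809  0.22725612] [0.9969378  0.07819835 0.4993632  0.22254817]
[0.4588 0.0714 0.1752] [[ 0.981 -0.003  0.195]
 [-0.195 -0.001  0.981]
 [-0.003 -1.    -0.002]] [ 0.13  0.18  1.86 -0.    1.1   0.33] 0.05061631533020221
```

View pics/w2.png

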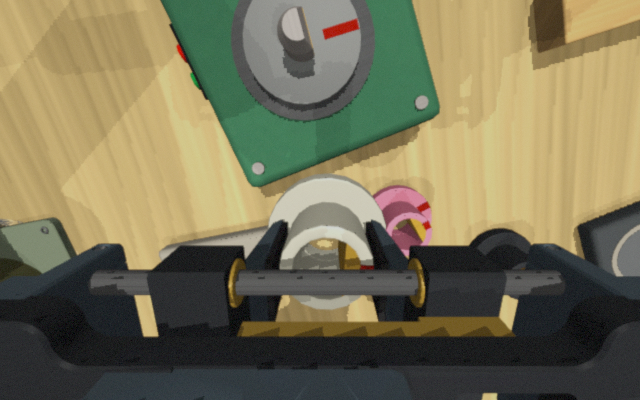

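The wrist picture shows the head gripped upright, and the spindle at about (297,30) with its mark at (340,29). The spindle axis is (0.4655,0.2200) at +4.4°. Next I measure the head within the grip.

```bash
cat > hd.py <<'E'
from h import *
s=snap('wrist'); P=cloud(s); st=ctrl.sense(); p=st['position']; R=Ro.from_rotvec(st['eef_rot']).as_matrix()
h=cv2.cvtColor(s['frame'],cv2.COLOR_RGB2HSV)
T=(P-p)@R   # tool coords; y down
near=np.hypot(T[...,0],T[...,2])<.055
white=(h[...,1]<60)&(h[...,2]>90)
for nm,y0,y1 in(('rim',-.045,-.03),('disc',.002,.016)):
    m=near&(T[...,1]>y0)&(T[...,1]<y1)&white; q=T[m]
    if len(q)<9: continue
    b=np.c_[q[:,0],q[:,2],np.ones(len(q))]; a=np.linalg.lstsq(b,q[:,1],rcond=None)[0]
    print(nm,len(q),'centre x,z tool',cv2.minEnclosingCircle(q[:,[0,2]].astype(np.float32)),'y',np.median(q[:,1]).round(4),'slopes deg',np.degrees(a[:2]).round(1))
red=((h[...,0]<6)|(h[...,0]>174))&(h[...,1]>120)&(h[...,2]>60)&near&(T[...,1]<.02)
q=P[red]; print('red',len(q),T[red].mean(0) if len(q) else '', np.argwhere(red).mean(0)if len(q) else '')
S=np.array([.4655,.22])
print('tcp',p.round(4),'xyaw',np.degrees(np.arctan2(R[1,0],R[0,0])).round(2),'togo',(R.T@np.array([*(S-p[:2]),0])).round(4))
E
python3 hd.py
```

```text
rim 2443 centre x,z tool ((-0.007419027853757143, 0.0050672199577093124), 0.03258286416530609) y -0.0351 slopes deg [0.1 1.1]
disc 3609 centre x,z tool ((-0.00019974447786808014, 0.010419521480798721), 0.041048385202884674) y 0.0108 slopes deg [-0.1  2.3]
red 52 [ 0.01938828 -0.0495516   0.0120363 ] [267.48076923 366.61538462]
tcp [0.459  0.0706 0.1755] xyaw -11.31 togo [-0.0229 -0.0002  0.1477]
```

```bash
python3 -m creep '[[[0,0,0,0,0,0,0],[0,0,0,0,0,0,0],[0,0,0,0,0,0,0],[0,0,0,0,0,0,0],[0,0,0,0,0,0,0]]]'
cat >> hd.py <<'E'
from scipy.optimize import least_squares
for nm,y0,y1,r in(('rim',-.045,-.03,.026),('disc',.002,.016,.042)):
    m=near&(T[...,1]>y0)&(T[...,1]<y1)&white; q=T[m][:,[0,2]]
    # far edge: max z per x bin
    e=np.array([[b,np.percentile(q[np.abs(q[:,0]-b)<.0015][:,1],98)] for b in np.arange(-.8*r,.8*r,.003) if (np.abs(q[:,0]-b)<.0015).sum()>8])
    f=least_squares(lambda c:np.hypot(e[:,0]-c[0],e[:,1]-c[1])-r,[0,0],loss='soft_l1',f_scale=.001)
    print(nm,'fit centre x,z',f.x.round(4),'rms',np.sqrt((f.fun**2).mean()).round(4),len(e))
E
python3 hd.py
```

```text
time: 4.85
position: [0.4599, 0.0707, 0.177]
eef_rot: [-1.565, 0.156, -0.156]
wrist_force: [-0.2, 0.5, -3.4]
grip_width: 0.0509
rim 2464 centre x,z tool ((-0.007107375655323267, 0.004719940479844809), 0.03245265409350395) y -0.0354 slopes deg [-0.   1.1]
disc 3610 centre x,z tool ((0.00022592581808567047, 0.008081416599452496), 0.04097793996334076) y 0.0105 slopes deg [-0.2  2.1]
red 51 [ 0.02015707 -0.04794703  0.01016708] [267.39215686 366.90196078]
tcp [0.4599 0.0708 0.177 ] xyaw -11.38 togo [-0.0239 -0.      0.1474]
rim fit centre x,z [0.0003 0.0018] rms 0.0002 14
disc fit centre x,z [0.0004 0.0013] rms 0.0002 23
```

```bash
python3 -m creep '[[[-0.0235,0,0.146,0,-21.2,0,0],[-0.0235,0,0.146,0,-21.2,0,0],[-0.0235,0,0.146,0,-21.2,0,0],[-0.0235,0,0.146,0,-21.2,0,0],[-0.0235,0,0.146,0,-21.2,0,0]]]' 
python3 -m creep '[[[0,0,0,0,0,0,0],[0,0,0,0,0,0,0],[0,0,0,0,0,0,0],[0,0,0,0,0,0,0],[0,0,0,0,0,0,0]]]' 
python3 hd.py
python3 - <<'E'
from h import *
a=snap('wrist')['frame'][:,:,::-1]; b=snap('top')['frame'][185:295,145:255,::-1]
cv2.imwrite('pics/d.png',np.hstack([cv2.resize(a[150:350,220:420],(400,400),interpolation=2),cv2.resize(b,(400,400),interpolation=2)]))
E
```

```text
time: 5.4
position: [0.4652, 0.2195, 0.1766]
eef_rot: [-1.567, -0.136, 0.137]
wrist_force: [-0.1, -1.9, -3.4]
grip_width: 0.051
time: 5.9
position: [0.4656, 0.2183, 0.177]
eef_rot: [-1.567, -0.134, 0.134]
wrist_force: [0.9, 0.0, -3.0]
grip_width: 0.0513
rim 2456 centre x,z tool ((0.0003091145772486925, 0.0020461580716073513), 0.026081403717398643) y -0.0354 slopes deg [-0.1  1.2]
disc 3595 centre x,z tool ((0.0001521725207567215, 0.007640732917934656), 0.040983229875564575) y 0.0105 slopes deg [-0.   2.3]
red 56 [ 0.01997691 -0.04790524  0.01014159] [267.21428571 366.48214286]
tcp [0.4656 0.2184 0.177 ] xyaw 9.81 togo [ 0.0002 -0.      0.0016]
rim fit centre x,z [0.0002 0.0017] rms 0.0002 14
disc fit centre x,z [0.0003 0.0012] rms 0.0002 23
```

View pics/d.png

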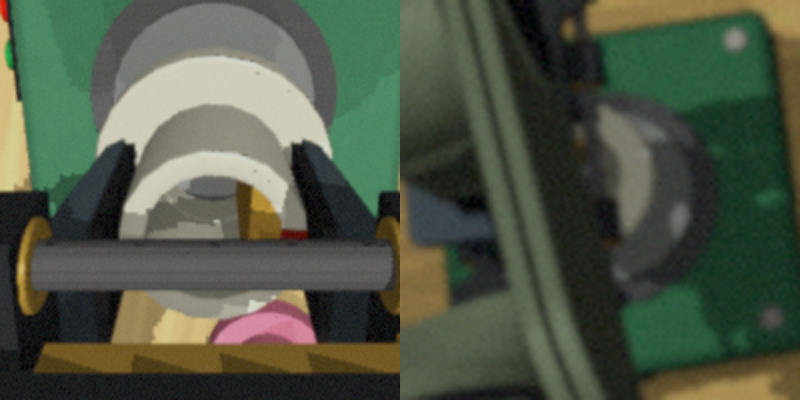

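The head is over the spindle and its fit agrees with the target within 1 mm. I lower it in steps and watch the force.

```bash
python3 -m creep '[[[0,0.01,0,0,0,0,0],[0,0.02,0,0,0,0,0],[0,0.027,0,0,0,0,0],[0,0.034,0,0,0,0,0],[0,0.034,0,0,0,0,0]]]' 
python3 -m creep '[[[0,0.003,0,0,0,0,0],[0,0.006,0,0,0,0,0],[0,0.009,0,0,0,0,0],[0,0.012,0,0,0,0,0],[0,0.012,0,0,0,0,0]]]'
```

```text
time: 6.55
position: [0.4647, 0.2184, 0.1415]
eef_rot: [-1.568, -0.133, 0.137]
wrist_force: [0.0, -0.5, -3.5]
grip_width: 0.0509
time: 7.05
position: [0.4653, 0.2186, 0.1305]
eef_rot: [-1.567, -0.134, 0.136]
wrist_force: [0.2, 0.0, -2.7]
grip_width: 0.0513
```

```bash
python3 -m creep '[[[0,0.004,0,0,0,0,0],[0,0.008,0,0,0,0,0],[0,0.012,0,0,0,0,0],[0,0.016,0,0,0,0,0],[0,0.016,0,0,0,0,0]]]'
python3 -m creep '[[[0,0.001,0,0,0,0,0],[0,0.002,0,0,0,0,0],[0,0.003,0,0,0,0,0],[0,0.0045,0,0,0,0,0],[0,0.0045,0,0,0,0,0]]]'
```

```text
time: 7.55
position: [0.4651, 0.2186, 0.1142]
eef_rot: [-1.567, -0.134, 0.136]
wrist_force: [-1.3, -0.2, -3.4]
grip_width: 0.0507
time: 8.05
position: [0.4654, 0.2187, 0.1102]
eef_rot: [-1.567, -0.135, 0.135]
wrist_force: [0.0, -0.2, -3.8]
grip_width: 0.0508
```

```bash
python3 -m creep '[[[0,0.0005,0,0,0,0,0],[0,0.001,0,0,0,0,0],[0,0.0015,0,0,0,0,0],[0,0.0015,0,0,0,0,0],[0,0.0015,0,0,0,0,0]]]'
python3 -m creep '[[[0,0,0,0,0,0,1],[0,0,0,0,0,0,1],[0,0,0,0,0,0,1],[0,0,0,0,0,0,1],[0,0,0,0,0,0,1]]]'
python3 -m creep '[[[0,0,0,0,0,0,1],[0,0,0,0,0,0,1],[0,-0.03,0,0,0,0,1],[0,-0.06,0,0,0,0,1],[0,-0.1,0,0,0,0,1]]]'
```

```text
time: 8.55
position: [0.4656, 0.2187, 0.1094]
eef_rot: [-1.567, -0.135, 0.135]
wrist_force: [-1.3, -1.6, 2.1]
grip_width: 0.0507
time: 9.05
position: [0.4656, 0.2189, 0.1089]
eef_rot: [-1.567, -0.135, 0.135]
wrist_force: [1.0, -0.4, -0.8]
grip_width: 0.0881
time: 9.55
position: [0.4646, 0.2183, 0.2088]
eef_rot: [-1.568, -0.132, 0.137]
wrist_force: [0.4, -0.7, 0.3]
grip_width: 0.0914
```

Contact was felt on the plate, and the head is released. I back off (tool −z) so the camera can see it.

```bash
python3 -m creep '[[[0,-0.02,-0.10,0,0,0,1],[0,-0.02,-0.10,0,0,0,1],[0,-0.02,-0.10,0,0,0,1],[0,-0.02,-0.10,0,0,0,1],[0,-0.02,-0.10,0,0,0,1]]]'
python3 - <<'E'
from h import *
s=snap('wrist','w3.png'); P=cloud(s); h=cv2.cvtColor(s['frame'],cv2.COLOR_RGB2HSV)
S=np.array([.4655,.22]); D=P[...,:2]-S; near=np.hypot(*np.moveaxis(D,-1,0))<.06
for nm,a,b in(('rim',.14,.152),('disc',.094,.106)):
    m=near&(P[...,2]>a)&(P[...,2]<b); q=P[m]
    A=np.c_[q[:,:2]-S,np.ones(len(q))]; c=np.linalg.lstsq(A,q[:,2],rcond=None)[0]
    print(nm,len(q),cv2.minEnclosingCircle(q[:,:2].astype(np.float32)),np.median(q[:,2]),'tilt',np.degrees(c[:2]))
red=((h[...,0]<6)|(h[...,0]>174))&(h[...,1]>150)&(h[...,2]>70)&near
for a,b in((.138,.155),(.092,.106),(.07,.09)):
    q=D[red&(P[...,2]>a)&(P[...,2]<b)]
    if len(q): print('red',a,len(q),q.mean(0),np.degrees(np.arctan2(q[:,1].mean(),q[:,0].mean())))
for n in('scene','top'):
    t=snap(n)
    for g in('black_grip','brown_grip'):
        for d in ctrl.pinpoint(n,g)[:1]: print(n,g,d['confidence'],ray(t,d['pixel'],.042).round(3))
E
```

```text
time: 10.05
position: [0.4823, 0.1209, 0.2285]
eef_rot: [-1.566, -0.134, 0.136]
wrist_force: [-0.6, -0.0, 0.2]
grip_width: 0.0915
rim 1789 ((0.4654945731163025, 0.2202633023262024), 0.0259951651096344) 0.14457257354438982 tilt [ 0.38439424 -0.07479589]
disc 2691 ((0.4656808376312256, 0.22044895589351654), 0.04208248108625412) 0.09880817740687817 tilt [ 0.05348579 -0.04854591]
red 0.138 66 [0.02173419 0.00222252] 5.8387099863246075
red 0.092 93 [0.03519657 0.00394987] 6.403121538428648
red 0.07 28 [0.04598936 0.00335324] 4.170246516940761
scene black_grip 0.95 [ 0.664 -0.065  0.042]
scene brown_grip 0.97 [ 0.538 -0.24   0.042]
top black_grip 0.8 [ 0.671 -0.065  0.042]
top brown_grip 0.66 [ 0.538 -0.241  0.042]
```

View pics/w3.png

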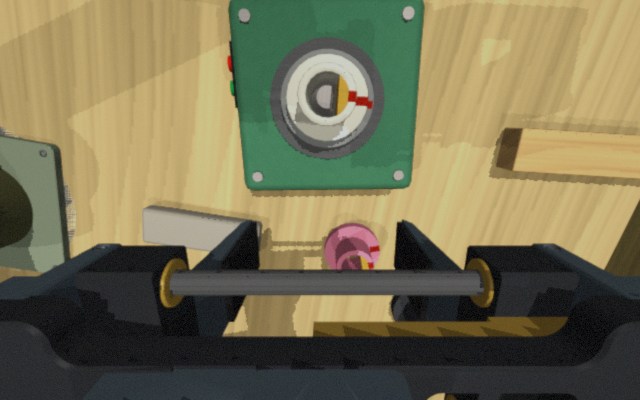

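The picture shows the white head seated on the spindle at (325,95), its red marks in line with the plate's mark at (370,103). The robot is clear of everything.

```bash
python3 -c "
from station import ctrl
print(ctrl.hand_in())"
```

```text
the job is handed in; nothing more can be done
None
```

The white grinding head is on the spindle, seated on the drive plate and released, and I handed the job in at about 10 s of the 37 s allowed. I gripped it by the collar, lifted it clear, turned it about 45° to match the flats and lowered it until it touched the plate. `ctrl.hand_in()` reports no verdict, so these are my own last checks:

- **Position:** the head's axis is within 1 mm of the spindle's.
- **Seating:** its underside is at about z = 0.081 m, against the plate top at 0.082 m. Tilt is under 0.5°.
- **Flats:** the head's red marks are at about 6°, against about 4° for the plate's mark.
- **Other heads:** the black and brown heads show the same positions as at the start, to within about 1 cm of detector scatter. I did not touch the pink look-alike.
- **Robot:** the gripper is open and clear, and the highest wrist force reported after any move was about 6 N.

No final check failed. A first circle fit of the head in the grip put it up to 10 mm off centre, because only part of it was visible. A fit to its outer edge gave 1–2 mm, which matched the final position.

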